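# Clamp a glued soap box in the counter's pump clamp and hold the pressure

## Task

The clear case of the boxed soap has just been glued: pick the box up, stand it upright between the jaws of the bench clamp, centred across the jaws with its broad faces towards them, and let go of it. Then pump the clamp's trigger lever, without pushing the moving jaw by hand, until the jaw's sprung pad has pressed the box against the fixed jaw and the pad is pushed about half-way in; never let the pad bottom out, or the box is crushed. Finish while still holding the trigger so that the pressure stays on, and leave the candle and the rubber stamp where they stand.

Things in the scene. Friction and masses are not known exactly. Their poses are not given: they have to be found in the camera images.
- soap_box: boxed soap in a clear case, upright, 0.11 kg. Solid part 36 mm (its x, the distance between the broad faces, from -17 to +19 mm) x 58 mm (its y, between the narrow sides, -29 to +29) x 82 mm (z 1 to 83 mm); thin clear flanges reach 39 x 63 x 88 mm but cannot be felt. Origin: centre of the underside, 1 mm below the solid part; z up. Best gripped by the narrow sides (along its y).
- clamp: bench clamp screwed to the counter. Origin at counter height, z up, y = clamping direction. Wooden base 70 mm (x) by 300 mm (y -170 to 130), top at z 10 mm. Fixed steel jaw, rubber face at y = 100 mm, 50 mm wide, top at z 60, reaching to y = 128. The moving jaw (as wide and high) comes from -y on a toothed rod; trigger lever behind it between cheek plates 40 mm high at y = -96.
- clamp_seat (a point): on the clamp's base top (10 mm above the counter), 18 mm before the fixed jaw's face, mid-width: underside of a box standing against the fixed jaw. Clamp axes (y towards the fixed jaw).
- jaw: moving steel jaw with its toothed rod and the sprung pad. Jaw plate 50 mm wide, 12 mm thick, 12 to 60 mm above the counter; its frame is the clamp's frame shifted along y by jaw_travel. Slides with a friction of 1.2 N and must be moved by the trigger only.
- jaw_travel (a joint): how far the moving jaw has advanced towards the fixed jaw, m, 0 to 0.070; starts between 0 and 0.020. The free opening between the pad face and the fixed jaw's face is 0.086 - jaw_travel (+ pad_press), so a 36 mm box is touched on both sides at 0.050.
- pad_press (a joint): how far the sprung pad is pushed in towards its jaw, m: 0 free (16 mm gap between pad and jaw), 0.016 bottomed out. Spring 500 N/m (8 mm = 4 N). If the trigger is let go the jaw is pushed back by the spring until only about 2.4 mm remain.
- pad_face (a point): centre of the sprung pad's rubber face (46 mm wide, 44 mm high), 36 mm above the counter.
- trigger: black pump lever with a ball knob of 26 mm diameter on a round stem of 14 mm, hinged across the clamp; origin on the hinge.
- trigger_hinge (a point): hinge axis of the trigger (axis along the clamp's x), 16 mm above the counter, at y = -96 mm of the clamp.
- trigger_knob (a point): centre of the trigger's ball knob, 118 mm from the hinge, about 133 mm above the counter; to be pinched or pushed from above. Moves about 51 mm along the clamp's y in a full stroke.
- trigger_angle (a joint): rad, 0 (leaning 0.22 back, sprung, about 1 N at the knob) to 0.44 (0.22 towards the fixed jaw). Rising, a pawl 42 mm from the hinge catches the rod's teeth (pitch 5 mm: up to 5 mm idle first) and pushes the jaw, about 18 mm a full stroke, 0.36 mm per mm of knob. Going back it slips and the jaw stays, unless the pad is pressed. 3 to 6 strokes.
- candle: white pillar candle with painted flowers on a dark square foot, 53 x 53 x 64 mm, loose bystander; origin at the centre of its underside.
- rubber_stamp: wooden rubber stamp with a turned handle, 26 x 45 x 67 mm, loose bystander; origin at the centre of its underside.

How it is judged:
By the outcome, as a careful person would: the job done as asked, in the order asked, and still so for the second after the job is handed in, while the arm keeps its last pose, push and grip.
It also fails if it takes over 64 s, if anything falls off the work surface, if the arm or the gripper's body presses on something with over 40 N, if the wrist force passes 120 N, or if a joint passes its speed limit or range.

## Robot

A 6-joint arm with a two-finger parallel gripper is mounted at the origin on a cart in front of the work surface, level with it; the furniture and walls round the work are solid. World frame = base frame: x ahead of the robot, y to its left, z up, the work surface at z = 0. Lengths are in m, angles in rad, forces in N, time in s.
With the tool pointing down it reaches from about 0.35 to 0.875 m from the base axis. Payload 4.2 kg.
Tool frame: the origin (TCP) lies at the very end of the fingers, on their centre line; the grasp point (between the pads) lies 19 mm behind it (arm.grasp_offset is the distance from the TCP to the grasp point, in m); z points along the fingers, y is the line along which they close (so a half turn about z gives the same grasp; the last joint's range is limited). The gripper opens to 87 mm and grips with 3 to 60 N. Pads are 19 mm wide; open, the fingers measure 117 mm over their backs; the gripper's body (75 mm by 190 mm) begins 51 mm behind the grasp point.
Start: joints at [-1.015, 0.385, 0.008, 0, -1.194, -0.259], TCP at [0.183, -0.598, 0.223] pointing down, gripper open.
Joint ranges: [-3.14, 3.14], [-1.21, 2.06], [-1.07, 1.41], [-3.16, 2.05], [-2.99, -0.16], [-3.1, 3.1]. Speed limits (rad/s): [2.79, 2.79, 3.14, 3.14, 3.14, 3.14].

## Interface

Orientations are given as a unit quaternion [w, x, y, z].
In Python, from cell import arm gives the robot as it stands.
- The arm moves only by the tool move_arm, never from a script. Its argument "rows" is a list of rows, each a list of 2 entries, a list of its own where there are three numbers: the shift along the world's x, y, z in m, then the turn, a rotation vector about the world's x, y, z in rad. In form: [[[dx, dy, dz], [rx, ry, rz]], ...]. A call has 1 to 8 rows; each row is the pose to reach, as a shift and turn from the pose commanded when the call began; what a row does not reach only later rows make up. A row lasts 1/10 s, in which the tool goes at most 50 mm and 8.59 degrees, less where a joint would pass 70% of its speed; a pose out of reach is approached as far as the arm can. A call with a gripper value outside its range is refused whole. "grip" is the opening in per cent of the stroke, from 0 (shut) to 100 (fully open), set as the call begins (left out, the last holds). The fingers move at their own pace and stop on an object; "squeeze" is the grip in N (left out, the last holds). Time passes only in rows, so rows that repeat a pose let the fingers close. It gives the time, the measured TCP pose, the force, the opening and the grip force at its end, in the units of the state.
- arm.read_state(): the state, without advancing time (a new reading comes with each control period).
- arm.grab_frame(name): name is "scene" or "side" or "wrist"; returns a dict with "img" (384x512x3 uint8, red, green, blue), "fx", "fy", "cx", "cy" (pixels), "pose" (4x4, takes a point from camera to world coordinates); the wrist camera has in their place "mount" (4x4, takes a point from camera to tool coordinates, whose origin is the TCP and whose axes are the flange's). Camera axes: x right, y up, looking along -z (the intrinsics and any distortion apply to the point x, -y, -z); pixel columns grow to the right and rows downward; lengths in m; the calibration is good to about 2 mm. A picture is of the moment at which its call begins: read the wrist's pose just before it. There is no depth.
- arm.finish_job(): hands the job in; it is judged then, once.
The state is a dict: "time_s": time; "joints": joint angles; "joint_vel": joint speeds; "joint_efforts": joint torques, N m; "tcp_pos": TCP position; "orientation": TCP orientation; "wrist_force": force on the tool from outside, world axes, zero at the start; "torque": the same for the moment, N m; "width": finger opening in m; "grip_force": force on a finger pad.
Only numpy, scipy, OpenCV 4.12 (cv2) and the standard library are available. Lean on these libraries where they do the work, as an engineer would, in place of code of your own. Each camera call takes 0.05 s, during which the arm holds its last target. There are 200 camera calls.

## Working session

There is one attempt and no reset: what is moved stays moved. The work goes in short steps, Python scripts to look and compute and a tool call to move; the robot and the scene stay as the last step left them, time stands still between calls to the robot, and variables do not carry over. Pictures are saved under pics/ and viewed, at most 10 in all, crops included, and the job is handed in when it is done.

Besides the shell and the picture viewer there is one more tool, called by a JSON object that holds its "op" and its "data", one argument or row to a line. move_arm: Moves the arm, as the interface text tells. Its arguments: {"type":"object","properties":{"rows":{"type":"array","items":{"type":"array"}},"grip":{"type":"number"},"squeeze":{"type":"number"}},"required":["rows"]}

```bash
mkdir -p pics; ls; cat > h.py <<'E'
import numpy as np, cv2
from cell import arm
def grab(n):
    s=arm.read_state(); f=arm.grab_frame(n)
    if n=="wrist":
        from scipy.spatial.transform import Rotation as R
        T=np.eye(4); q=s["orientation"]; T[:3,:3]=R.from_quat([q[1],q[2],q[3],q[0]]).as_matrix(); T[:3,3]=s["tcp_pos"]
        f["pose"]=T@np.array(f["mount"])
    f["pose"]=np.array(f["pose"]); return f
def ray(f,u,v):
    d=np.array([(u-f["cx"])/f["fx"],-(v-f["cy"])/f["fy"],-1]); P=f["pose"]
    return P[:3,3],P[:3,:3]@d
def onz(f,u,v,z):
    o,d=ray(f,u,v); return o+d*(z-o[2])/d[2]
def onplane(f,u,v,p,n):
    o,d=ray(f,u,v); return o+d*(np.dot(p-o,n)/np.dot(d,n))
def proj(f,p):
    c=np.linalg.inv(f["pose"])@np.append(p,1); return np.array([f["cx"]+f["fx"]*c[0]/-c[2], f["cy"]-f["fy"]*c[1]/-c[2]])
def tri(r):
    A=0;b=0
    for o,d in r:
        d=d/np.linalg.norm(d); M=np.eye(3)-np.outer(d,d); A=A+M; b=b+M@o
    return np.linalg.solve(A,b)
def save(f,name): cv2.imwrite("pics/"+name,f["img"][:,:,::-1])
E
python3 - <<'E'
from h import *
for n in("scene","side"):
    f=grab(n); save(f,n+".png"); print(n,{k:v for k,v in f.items() if k!="img"})
print(arm.read_state())
E
```

```text
pics
scene {'fx': 435.1446086851568, 'fy': 435.1446086851568, 'cx': 258.51897323102065, 'cy': 188.44540690168677, 'pose': array([[-0.5009737 ,  0.57376085, -0.64793814, -0.11439247],
       [-0.86541437, -0.33999941,  0.3680467 ,  0.29407548],
       [-0.0091278 ,  0.7451167 ,  0.66687164,  0.73517164],
       [ 0.        ,  0.        ,  0.        ,  1.        ]])}
side {'fx': 375.7028366763661, 'fy': 375.7028366763661, 'cx': 251.33809825752974, 'cy': 196.62028468490405, 'pose': array([[-0.83202068,  0.32655558, -0.44844514,  0.13703886],
       [-0.55455019, -0.51100579,  0.65677025,  0.51419695],
       [-0.01468608,  0.79513177,  0.60625885,  0.62268324],
       [ 0.        ,  0.        ,  0.        ,  1.        ]])}
{'time_s': 0.1, 'joints': array([-1.01540185e+00,  3.85483383e-01,  6.77399159e-03, -4.41939694e-04,
       -1.19400599e+00, -2.58605867e-01]), 'joint_vel': array([ 0.00104534, -0.00121863,  0.00317043,  0.00388246, -0.00086929,
       -0.00272311]), 'joint_efforts': array([-1.31287193e-04, -3.91689348e+01,  1.87934268e+01,  4.23179537e+00,
        1.34837336e-02, -7.62729928e-05]), 'tcp_pos': array([ 0.18264659, -0.59715591,  0.22157022]), 'orientation': array([-1.91221867e-04, -1.47769601e-01,  9.89021325e-01,  9.62450704e-04]), 'wrist_force': array([ 0.09168986,  0.41128997, -0.18342649]), 'torque': array([0.02167588, 0.03812373, 0.02195525]), 'grip_force': 0.0, 'width': 0.08668227407886153}
```

View pics/scene.png

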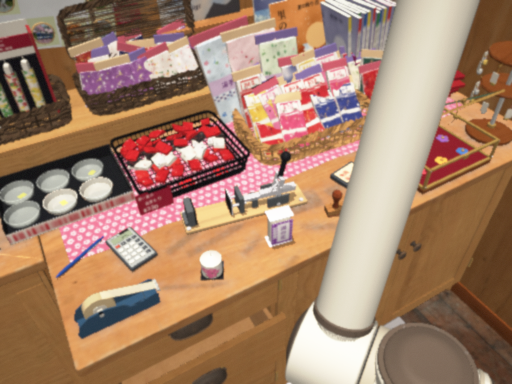

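View pics/side.png

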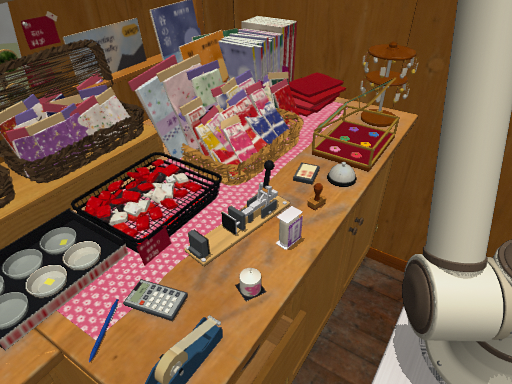

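The scene view shows the fixed jaw at about (189,211), the moving jaw at (235,203) and the trigger knob at (286,156). The box is at (280,227), the candle at (211,265) and the stamp at (335,205). In the side view the knob is at (269,165), the box at (290,228) and the fixed jaw at (199,244). I'll enlarge both.

```bash
python3 - <<'E'
from h import *
a=cv2.imread("pics/scene.png")[140:260,170:330]; b=cv2.imread("pics/side.png")[150:270,170:330]
cv2.imwrite("pics/z.png",np.vstack([cv2.resize(x[:, :],None,fx=5,fy=5,interpolation=cv2.INTER_CUBIC)[:600] for x in (a,)]))
cv2.imwrite("pics/z2.png",cv2.resize(b,None,fx=5,fy=5,interpolation=cv2.INTER_CUBIC))
E
```

```text
(no output)
```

View pics/z.png

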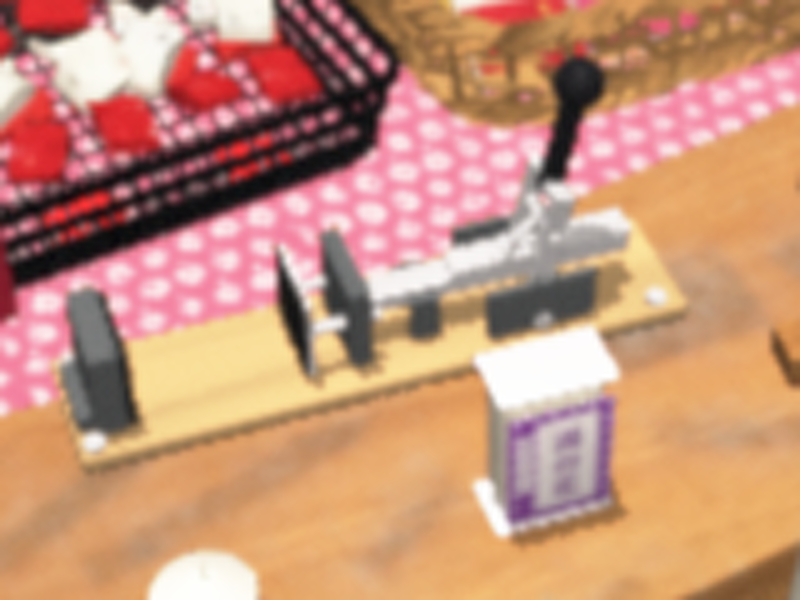

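View pics/z2.png

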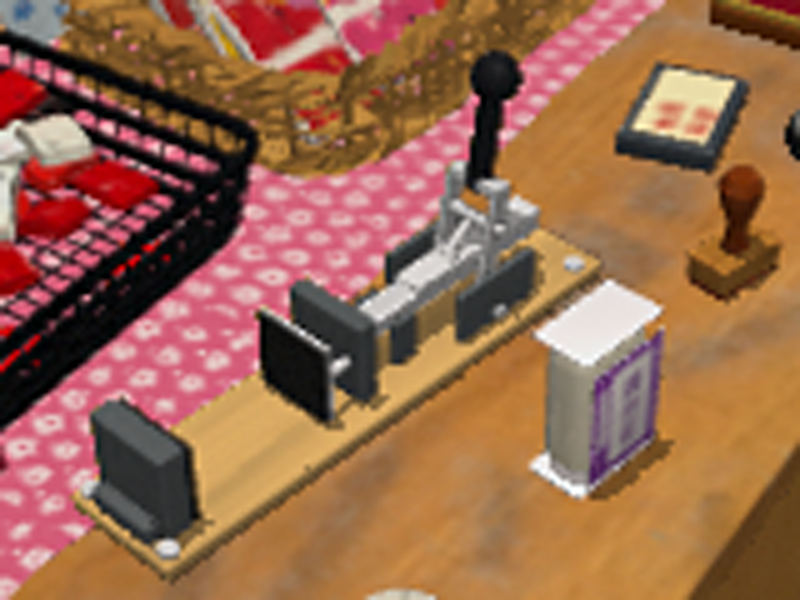

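Both crops are clear: the base corners, jaws, knob and the box's white top flange corners are all readable. Next I cast rays to get positions.

```bash
python3 - <<'E'
from h import *
np.set_printoptions(precision=4,suppress=True)
F={n:grab(n) for n in("scene","side")}
O={"scene":(170,140),"side":(170,150)}
def px(n,u,v): return O[n][0]+u/5-.4,O[n][1]+v/5-.4
pts={"scene":dict(base=[(685,300),(85,462),(57,365),(635,222)],box=[(474,358),(594,330),(620,378),(497,407)],jaw=[(68,293),(100,288)],bot=[(510,535),(613,510),(474,485)],knob=(579,82),padtop=[(278,246),(316,375)]),
"side":dict(base=[(602,262),(170,575),(77,503),(530,228)],box=[(535,333),(608,282),(663,312),(580,365)],bot=[(580,497),(530,465)],knob=(496,76))}
for n,p in pts.items():
    f=F[n]; 
    b=[onz(f,*px(n,*q),.010)[:2] for q in p["base"]]
    t=[onz(f,*px(n,*q),.088)[:2] for q in p["box"]]
    print(n,"base",*b); d=b[1]-b[0]; d2=b[2]-b[3]; print("dir",np.degrees(np.arctan2(d[1],d[0])),np.degrees(np.arctan2(d2[1],d2[0])),"len",np.linalg.norm(d),np.linalg.norm(d2),np.linalg.norm(b[1]-b[2]),"mid",np.mean(b,0))
    print("box",*t,"c",np.mean(t,0))
    for i in range(4):
        e=t[(i+1)%4]-t[i]; print("  edge",np.linalg.norm(e),np.degrees(np.arctan2(e[1],e[0])))
    print("bot",*[onz(f,*px(n,*q),.0)[:2] for q in p["bot"]])
k=tri([ray(F[n],*px(n,*pts[n]["knob"])) for n in F]); print("knob",k)
for n in F: print(proj(F[n],k)-px(n,*pts[n]["knob"]))
print("box corners tri",*[tri([ray(F["scene"],*px("scene",*pts["scene"]["box"][i])),ray(F["side"],*px("side",*pts["side"]["box"][i]))]) for i in range(4)])
E
```

```text
scene base [ 0.4956 -0.1862] [0.5455 0.1069] [0.6095 0.0939] [ 0.5557 -0.1973]
dir 80.34384769916434 79.54593519974235 len 0.29728798707309767 0.296164911642865 0.06529875161293044 mid [ 0.5516 -0.0457]
box [ 0.4459 -0.0377] [ 0.4344 -0.0905] [ 0.4047 -0.0841] [ 0.4165 -0.0313] c [ 0.4254 -0.0609]
  edge 0.05395600408457223 -102.30420657716081
  edge 0.030312914304633235 167.92300421180568
  edge 0.05407833790733286 77.45333378479708
  edge 0.030083832356084524 -12.307333369527118
bot [ 0.4189 -0.0402] [ 0.408  -0.0873] [ 0.4523 -0.0415]
side base [ 0.4914 -0.1849] [0.5424 0.1098] [0.6059 0.099 ] [ 0.5385 -0.1901]
dir 80.1903095090168 76.87459878861407 len 0.299143484746182 0.29677941560826876 0.06445306440512676 mid [ 0.5446 -0.0416]
box [ 0.4465 -0.0359] [ 0.4369 -0.0845] [ 0.4061 -0.079 ] [ 0.4195 -0.0281] c [ 0.4272 -0.0569]
  edge 0.04954045883295103 -101.20612930271436
  edge 0.03131318194319792 169.83155380924188
  edge 0.052640678499557524 75.26963492266218
  edge 0.02817747209997267 -16.16073555358865
bot [ 0.4205 -0.0371] [ 0.4506 -0.0427]
knob [ 0.535  -0.1458  0.1324]
[0.013  0.1785]
[-0.0571 -0.1572]
box corners tri [ 0.4485 -0.0393  0.0849] [ 0.443  -0.0965  0.0775] [ 0.4106 -0.0884  0.08  ] [ 0.4231 -0.0354  0.0804]
```

{"op": "move_arm", "data": {
  "rows": [
    [[0.12, 0.27, 0], [0, 0, -0.25]],
    [[0.12, 0.27, 0], [0, 0, -0.25]],
    [[0.12, 0.27, 0], [0, 0, -0.25]],
    [[0.247, 0.534, 0], [0, 0, -0.51]],
    [[0.247, 0.534, 0], [0, 0, -0.51]],
    [[0.247, 0.534, 0], [0, 0, -0.51]],
    [[0.247, 0.534, 0], [0, 0, -0.51]],
    [[0.247, 0.534, 0], [0, 0, -0.51]]
  ],
  "grip": 100
}}

```text
time_s: 1.0
tcp_pos: [0.3463, -0.2412, 0.2228]
orientation: [0.0, 0.107, 0.994, -0.0]
wrist_force: [0.5, 0.1, 0.2]
width: 0.0872
grip_force: 0.0
```

{"op": "move_arm", "data": {
  "rows": [
    [[0.07, 0.165, 0], [0, 0, 0]],
    [[0.07, 0.165, 0], [0, 0, 0]],
    [[0.07, 0.165, 0], [0, 0, 0]],
    [[0.07, 0.165, 0], [0, 0, 0]],
    [[0.07, 0.165, 0], [0, 0, 0]],
    [[0.07, 0.165, 0], [0, 0, 0]]
  ]
}}

```text
time_s: 1.6
tcp_pos: [0.4159, -0.0775, 0.2224]
orientation: [-0.0, 0.106, 0.994, -0.0]
wrist_force: [-0.7, 0.1, 0.4]
width: 0.0872
grip_force: 0.0
```

```bash
python3 - <<'E'
from h import *
f=grab("wrist"); cv2.imwrite("pics/w1.png",cv2.resize(f["img"][:,:,::-1],(800,600)))
print(arm.read_state()["tcp_pos"],arm.read_state()["orientation"],f["pose"],f["fx"],f["cx"],f["cy"])
E
```

```text
[ 0.41561791 -0.07812991  0.22241706] [-3.49265613e-04  1.06304027e-01  9.94333610e-01 -6.17569057e-05] [[ 0.20953871 -0.93724376 -0.27868919  0.33918587]
 [ 0.97779984  0.20114039  0.05873691 -0.0615317 ]
 [ 0.00100485 -0.2848099   0.95858349  0.38334868]
 [ 0.          0.          0.          1.        ]] 288.5914106568928 259.85243971125226 191.477993130363
```

View pics/w1.png

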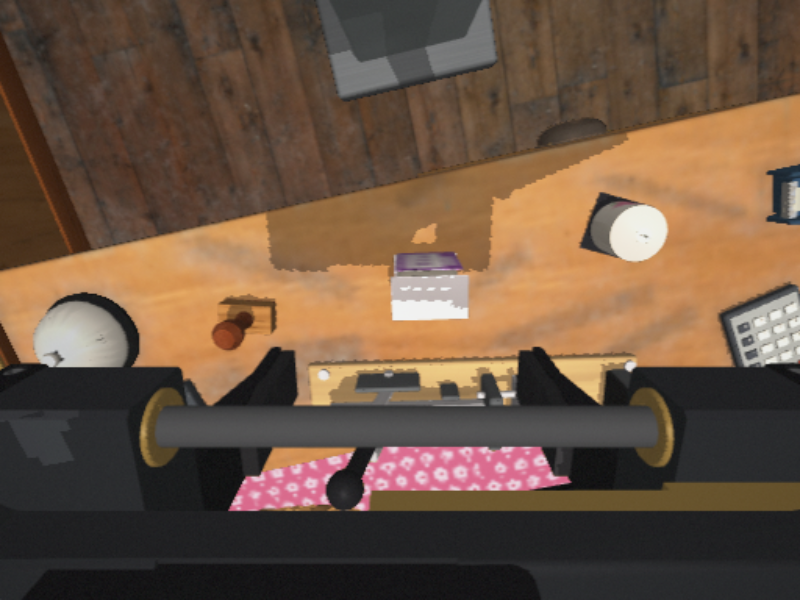

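The box's top plate spans about (391–468, 275–320) in the enlarged wrist view, and its edges run almost parallel to the image.

```bash
python3 - <<'E'
from h import *
np.set_printoptions(precision=4,suppress=True)
f=grab("wrist")
for z in(.083,.088):
    p=[onz(f,u/1.5625,v/1.5625,z)[:2] for u,v in((392,320),(468,320),(467,276),(391,276))]
    print(z,*p,np.mean(p,0))
    for i in range(4):
        e=p[(i+1)%4]-p[i]; print("  edge",np.linalg.norm(e),np.degrees(np.arctan2(e[1],e[0])))
p=[onz(f,u/1.5625,v/1.5625,.01)[:2] for u,v in((309,364),(635,356))]; print(p,np.degrees(np.arctan2(*(p[1]-p[0])[::-1])))
y=arm.read_state()["orientation"]; print(np.degrees(2*np.arctan2(y[2],y[1]))-90)
# knob
print(onz(f,345/1.5625,489/1.5625,.132), onz(f,624/1.5625,368/1.5625,.01))
g=cv2.cvtColor(f["img"],cv2.COLOR_RGB2HSV)[165:210,240:310]; print((255*((g[...,2]>190)&(g[...,1]<40))).astype(np.uint8).nonzero()[0].min()+165)
E
```

```text
0.083 [ 0.4391 -0.0935] [ 0.4504 -0.0411] [ 0.4188 -0.0363] [ 0.4079 -0.0871] [ 0.429  -0.0645]
  edge 0.05354333951391069 77.79844503802727
  edge 0.03191106198541001 171.2877489467635
  edge 0.052014283622174945 -102.19564780491868
  edge 0.03184922135374 -11.458341268228464
0.088 [ 0.4374 -0.093 ] [ 0.4485 -0.0415] [ 0.4175 -0.0367] [ 0.4067 -0.0867] [ 0.4275 -0.0645]
  edge 0.05265190878314071 77.79844503802722
  edge 0.031379782062201114 171.2877489467635
  edge 0.0511483097908687 -102.19564780491864
  edge 0.03131897100096839 -11.458341268228468
[array([ 0.4885, -0.1835]), array([0.5429, 0.1046])] 79.32185470024821
77.738889419961
[ 0.532 -0.145  0.132] [0.5526 0.094  0.01  ]
172
```

{"op": "move_arm", "data": {
  "rows": [
    [[0.013, 0.014, -0.04], [0, 0, 0]],
    [[0.013, 0.014, -0.08], [0, 0, 0]],
    [[0.013, 0.014, -0.11], [0, 0, 0]],
    [[0.013, 0.014, -0.11], [0, 0, 0]]
  ]
}}

```text
time_s: 2.1
tcp_pos: [0.4254, -0.0656, 0.1093]
orientation: [-0.005, 0.108, 0.994, -0.001]
wrist_force: [-0.0, -0.9, 0.9]
width: 0.0867
grip_force: 0.0
```

```bash
python3 - <<'E'
from h import *
np.set_printoptions(precision=4,suppress=True)
f=grab("scene"); save(f,"s2.png")
print("basket corner rim at z=.06/.1",onz(f,247,156,.06),onz(f,247,156,.1),"bottom",onz(f,244,170,0), "card", onz(f,250,157,0.0),onz(f,265,160,0.0))
w=grab("wrist"); cv2.imwrite("pics/w2.png",cv2.resize(w["img"][:,:,::-1],(800,600))); print(arm.read_state()["tcp_pos"])
E
```

```text
basket corner rim at z=.06/.1 [ 0.6634 -0.1153  0.06  ] [ 0.6174 -0.091   0.1   ] bottom [ 0.6833 -0.1153  0.    ] card [ 0.7244 -0.1566  0.    ] [ 0.6917 -0.1853  0.    ]
[ 0.4293 -0.0649  0.1132]
```

View pics/w2.png

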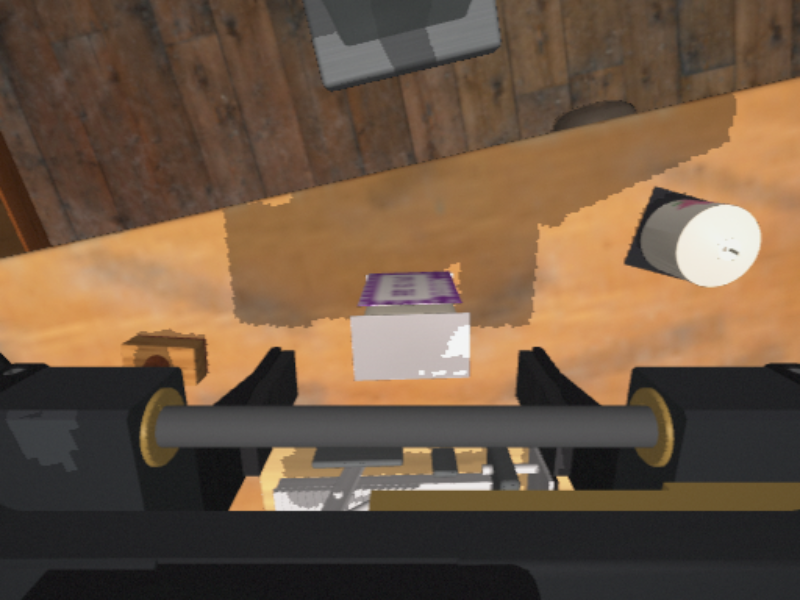

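The top plate now spans (351–470, 312–380), nearly centred between the fingers.

```bash
python3 - <<'E'
from h import *
np.set_printoptions(precision=4,suppress=True)
f=grab("wrist")
for z in(.083,.088):
    p=[onz(f,u/1.5625,v/1.5625,z)[:2] for u,v in((356,381),(470,377),(469,312),(351,316))]
    print(z,*p,np.mean(p,0),[ (np.linalg.norm(e),np.degrees(np.arctan2(e[1],e[0]))) for e in (p[1]-p[0],p[2]-p[3],p[0]-p[3],p[1]-p[2])])
s=arm.read_state();print(s["tcp_pos"],s["orientation"])
E
```

```text
0.083 [ 0.4422 -0.0919] [ 0.4515 -0.0395] [ 0.4199 -0.0345] [ 0.4106 -0.0863] [ 0.431  -0.0631] [(np.float64(0.05322692034755387), np.float64(79.94120085088868)), (np.float64(0.052703460863316336), np.float64(79.77833092702356)), (np.float64(0.032069951301687154), np.float64(-10.07797660166706)), (np.float64(0.031924255030076384), np.float64(-9.138167983179333))]
0.088 [ 0.4398 -0.0908] [ 0.4489 -0.0398] [ 0.4182 -0.0348] [ 0.4091 -0.0853] [ 0.429  -0.0627] [(np.float64(0.05183370719264445), np.float64(79.94120085088858)), (np.float64(0.05132394924580075), np.float64(79.77833092702357)), (np.float64(0.03123052122121153), np.float64(-10.077976601667077)), (np.float64(0.031088638545444924), np.float64(-9.138167983179319))]
[ 0.4301 -0.0646  0.114 ] [0.0013 0.1068 0.9943 0.0001]
```

{"op": "move_arm", "data": {
  "rows": [
    [[0, 0.001, -0.04], [0, 0, 0.02]],
    [[0, 0.001, -0.06], [0, 0, 0.02]],
    [[0, 0.001, -0.078], [0, 0, 0.02]],
    [[0, 0.001, -0.078], [0, 0, 0.02]],
    [[0, 0.001, -0.078], [0, 0, 0.02]]
  ]
}}

```text
time_s: 2.75
tcp_pos: [0.4305, -0.063, 0.0361]
orientation: [0.001, 0.096, 0.995, 0.0]
wrist_force: [-0.1, 0.6, 0.3]
width: 0.087
grip_force: 0.0
```

{"op": "move_arm", "data": {
  "rows": [
    [[0, 0, 0], [0, 0, 0]],
    [[0, 0, 0], [0, 0, 0]],
    [[0, 0, 0], [0, 0, 0]],
    [[0, 0, 0], [0, 0, 0]],
    [[0, 0, 0], [0, 0, 0]],
    [[0, 0, 0], [0, 0, 0]]
  ],
  "grip": 20,
  "squeeze": 10
}}

```text
time_s: 3.35
tcp_pos: [0.4291, -0.063, 0.0349]
orientation: [0.0, 0.096, 0.995, -0.0]
wrist_force: [-0.0, -0.5, 4.1]
width: 0.058
grip_force: 10.0
```

{"op": "move_arm", "data": {
  "rows": [
    [[0, 0, 0.04], [0, 0, 0]],
    [[0, 0, 0.08], [0, 0, 0]],
    [[0, 0, 0.11], [0, 0, 0]],
    [[0.03, 0.03, 0.11], [0, 0, 0.15]],
    [[0.06, 0.05, 0.11], [0, 0, 0.3]],
    [[0.09, 0.075, 0.11], [0, 0, 0.45]],
    [[0.11, 0.095, 0.11], [0, 0, 0.6]],
    [[0.12, 0.105, 0.11], [0, 0, 0.75]]
  ]
}}

```text
time_s: 4.15
tcp_pos: [0.5504, 0.0437, 0.1436]
orientation: [-0.0, -0.278, 0.96, 0.0]
wrist_force: [-0.4, 0.1, -1.2]
width: 0.0579
grip_force: 10.0
```

```bash
python3 - <<'E'
from h import *
s=arm.read_state();print(s["joints"],s["tcp_pos"],s["width"])
E
```

```text
[ 3.72651559e-01  3.33379611e-01 -2.84329747e-01 -2.74271690e-04
 -9.53703383e-01 -1.37926719e+00] [0.55037987 0.04365024 0.14360634] 0.05793267697501983
```

{"op": "move_arm", "data": {
  "rows": [
    [[0.01, 0.004, 0], [0, 0, 0.15]],
    [[0.018, 0.008, 0], [0, 0, 0.3]],
    [[0.018, 0.008, 0], [0, 0, 0.45]],
    [[0.018, 0.008, 0], [0, 0, 0.6]],
    [[0.018, 0.008, 0], [0, 0, 0.75]],
    [[0.018, 0.008, 0], [0, 0, 0.832]],
    [[0.018, 0.008, 0], [0, 0, 0.832]],
    [[0.018, 0.008, 0], [0, 0, 0.832]]
  ]
}}

```text
time_s: 4.95
tcp_pos: [0.5667, 0.0499, 0.1441]
orientation: [-0.0, -0.639, 0.769, 0.0]
wrist_force: [-0.1, -0.8, -1.4]
width: 0.0578
grip_force: 10.0
```

```bash
python3 - <<'E'
from h import *
np.set_printoptions(precision=4,suppress=True)
s=arm.read_state();q=s["orientation"];print(s["tcp_pos"],np.degrees(2*np.arctan2(q[2],q[1]))-90)
w=grab("wrist");sd=grab("side"); sc=grab("scene")
a=cv2.resize(sd["img"][90:290,140:340],(400,400),interpolation=2); b=cv2.resize(w["img"],(400,300)); c=cv2.resize(sc["img"][100:250,160:310],(400,300))
im=np.zeros((600,800,3),np.uint8); im[:300,:400]=b; im[300:,:400]=c; im[:400,400:]=a
cv2.imwrite("pics/w3.png",im[:,:,::-1])
E
```

```text
[0.5667 0.0499 0.1441] 169.45534569680854
```

View pics/w3.png

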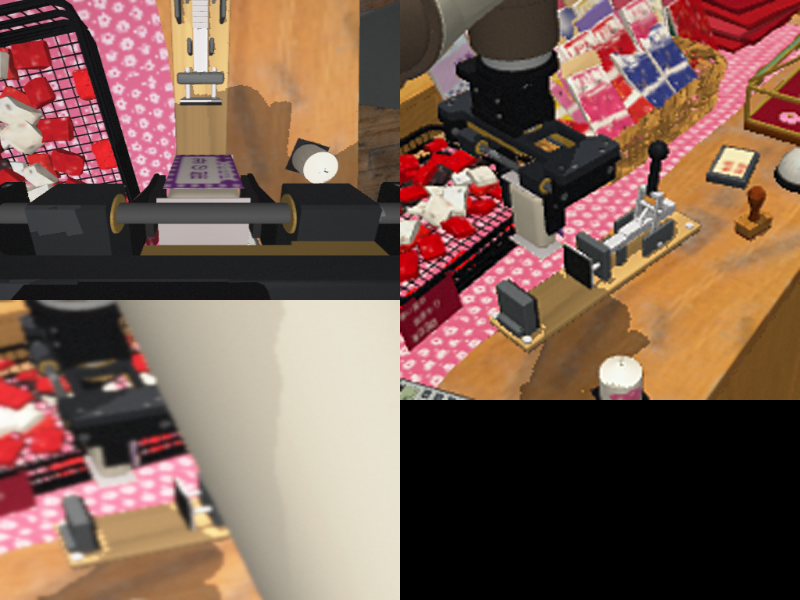

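Clamp base edges in the wrist view run at columns about 175 and 228 (400-wide scale), with the box held level above the seat. The basket lies to the left. I'll check basket rim height and the lateral fit.

```bash
python3 - <<'E'
from h import *
np.set_printoptions(precision=4,suppress=True)
f=grab("wrist");k=1.28
for u,v in((174,60),(175,145),(229,60),(228,145)): print("base",onz(f,u*k,v*k,.01))
print("jaw corners z.06",onz(f,177*k,72*k,.06),onz(f,224*k,72*k,.06))
print("pad top z.058",onz(f,179*k,102*k,.058),onz(f,221*k,102*k,.058))
a=grab("scene");b=grab("side")
print("rim",tri([ray(a,247.5,156),ray(b,219.5,181)]))
print("jaw far", tri([ray(a,170+70/5,140+292/5),ray(b,170+100/5,150+405/5)]))
# fixed jaw face top edges in side: (187,447)&(110,402)?
o=np.array([.555,-.0255,0]);d=np.array([.174,.985,0]);n=np.array([.985,-.174,0]);z=np.array([0,0,1])
for nm,F,O in(("scene",a,(170,140)),("side",b,(170,150))):
    for x,y,h in((-25,100,60),(25,100,60),(-25,100,10),(-35,130,10),(-35,-170,10)):
        q=proj(F,o+(x*n+y*d+h*z)/1000); print(nm,x,y,h,(q-O+.4)*5)
E
```

```text
base [ 0.5826 -0.0596  0.01  ]
base [0.6047 0.0458 0.01  ]
base [ 0.5165 -0.0474  0.01  ]
base [0.5339 0.0589 0.01  ]
jaw corners z.06 [ 0.577  -0.0424  0.06  ] [ 0.5294 -0.0336  0.06  ]
pad top z.058 [ 0.5816 -0.0123  0.058 ] [ 0.5372 -0.0041  0.058 ]
rim [ 0.6755 -0.1232  0.0467]
jaw far [0.5946 0.0854 0.064 ]
scene -25 100 60 [131.5098 356.453 ]
scene 25 100 60 [105.0487 284.1746]
scene -25 100 10 [143.0296 434.3611]
scene -35 130 10 [ 83.4656 466.764 ]
scene -35 -170 10 [691.6923 305.1921]
side -25 100 60 [197.71   443.3622]
side 25 100 60 [123.8466 390.5631]
side -25 100 10 [206.9378 524.5095]
side -35 130 10 [170.4412 572.5933]
side -35 -170 10 [604.6079 260.4174]
```

{"op": "move_arm", "data": {
  "rows": [
    [[0.002, 0, -0.03], [0, 0, 0.01]],
    [[0.002, 0, -0.06], [0, 0, 0.01]],
    [[0.002, 0, -0.08], [0, 0, 0.01]],
    [[0.002, 0, -0.09], [0, 0, 0.01]],
    [[0.002, 0, -0.095], [0, 0, 0.01]],
    [[0.002, 0, -0.097], [0, 0, 0.01]],
    [[0.002, 0, -0.097], [0, 0, 0.01]]
  ]
}}

```text
time_s: 5.95
tcp_pos: [0.5697, 0.0502, 0.0484]
orientation: [0.001, -0.644, 0.765, -0.0]
wrist_force: [0.5, 0.4, -1.2]
width: 0.0581
grip_force: 10.0
```

```bash
python3 - <<'E'
from h import *
s=arm.read_state();print(s["tcp_pos"],s["wrist_force"],s["orientation"])
w=grab("wrist");sd=grab("side")
a=cv2.resize(sd["img"][180:280,180:280],(400,400),interpolation=2); b=cv2.resize(w["img"],(400,300))
im=np.zeros((400,800,3),np.uint8); im[:300,:400]=b; im[:400,400:]=a
cv2.imwrite("pics/w4.png",im[:,:,::-1])
E
```

```text
[0.56968039 0.05020629 0.04835781] [ 0.46525153  0.41509562 -1.18851033] [ 7.13335678e-04 -6.43806313e-01  7.65188089e-01 -3.32897873e-04]
```

View pics/w4.png

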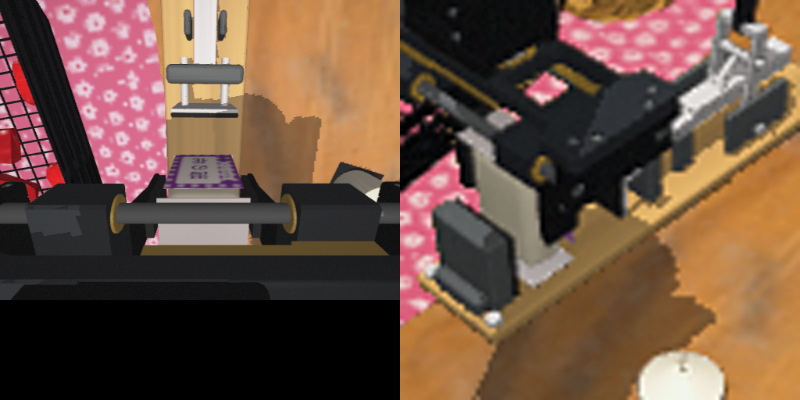

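The box is centred on the jaws in the wrist view: pad 172–238, label 167–243. It hangs slightly above the base with a small gap to the fixed jaw.

{"op": "move_arm", "data": {
  "rows": [
    [[0, 0, -0.001], [0, 0, 0]],
    [[0, 0, -0.002], [0, 0, 0]],
    [[0, 0, -0.0025], [0, 0, 0]],
    [[0, 0, -0.0025], [0, 0, 0]]
  ]
}}

```text
time_s: 6.45
tcp_pos: [0.569, 0.05, 0.0451]
orientation: [-0.0, -0.644, 0.765, 0.0]
wrist_force: [-0.2, -0.4, -1.0]
width: 0.058
grip_force: 10.0
```

{"op": "move_arm", "data": {
  "rows": [
    [[0, 0, -0.001], [0, 0, 0]],
    [[0, 0, -0.001], [0, 0, 0]],
    [[0, 0, -0.001], [0, 0, 0]]
  ]
}}

```text
time_s: 6.75
tcp_pos: [0.5691, 0.05, 0.0449]
orientation: [0.0, -0.644, 0.765, -0.0]
wrist_force: [-2.0, 0.5, 5.9]
width: 0.058
grip_force: 10.0
```

{"op": "move_arm", "data": {
  "rows": [
    [[0, 0, 0.0005], [0, 0, 0]],
    [[0, 0, 0.0005], [0, 0, 0]],
    [[0, 0, 0.0005], [0, 0, 0]],
    [[0, 0, 0.0005], [0, 0, 0]],
    [[0, 0, 0.0005], [0, 0, 0]],
    [[0, 0, 0.0005], [0, 0, 0]]
  ],
  "grip": 100
}}

```text
time_s: 7.35
tcp_pos: [0.569, 0.05, 0.0445]
orientation: [-0.0, -0.644, 0.765, 0.0]
wrist_force: [0.1, 0.4, 0.6]
width: 0.0863
grip_force: 0.0
```

{"op": "move_arm", "data": {
  "rows": [
    [[0, 0, 0.02], [0, 0, 0]],
    [[0, 0, 0.05], [0, 0, 0]],
    [[0, 0, 0.1], [0, 0, 0]],
    [[0, 0, 0.13], [0, 0, 0]],
    [[0, 0, 0.13], [0, 0, 0]]
  ]
}}

```text
time_s: 7.85
tcp_pos: [0.5722, 0.0507, 0.1802]
orientation: [0.005, -0.644, 0.765, -0.003]
wrist_force: [0.2, -0.3, 0.1]
width: 0.0868
grip_force: 0.0
```

```bash
python3 - <<'E'
from h import *
s=arm.read_state();print(s["tcp_pos"],s["wrist_force"])
w=grab("wrist");sd=grab("side")
a=cv2.resize(sd["img"][180:280,180:280],(400,400),interpolation=2); b=cv2.resize(w["img"],(400,300))
im=np.zeros((400,800,3),np.uint8); im[:300,:400]=b; im[:400,400:]=a
cv2.imwrite("pics/w5.png",im[:,:,::-1])
E
```

```text
[0.57215496 0.05067752 0.1802496 ] [ 0.17597867 -0.33457157  0.07480872]
```

View pics/w5.png

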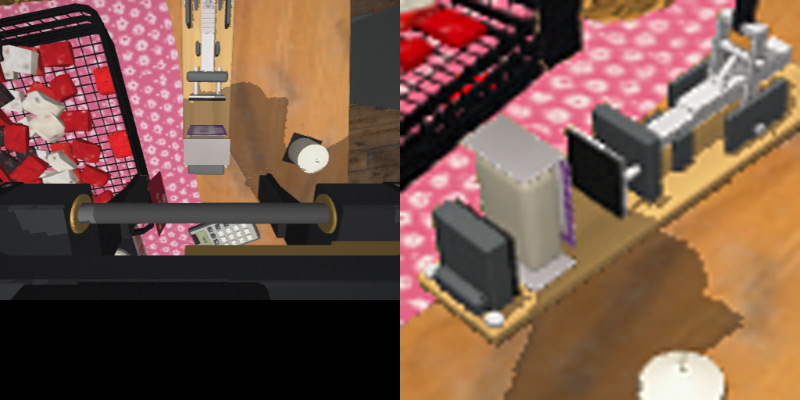

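The box stands upright, square and centred between the jaws, and the gripper is clear of it. Next is the trigger knob.

{"op": "move_arm", "data": {
  "rows": [
    [[-0.005, -0.05, 0], [0, 0, 0]],
    [[-0.015, -0.1, 0], [0, 0, 0]],
    [[-0.025, -0.15, 0], [0, 0, 0]],
    [[-0.035, -0.195, 0], [0, 0, 0]],
    [[-0.035, -0.195, 0], [0, 0, 0]],
    [[-0.035, -0.195, 0], [0, 0, 0]]
  ]
}}

```text
time_s: 8.55
tcp_pos: [0.5328, -0.146, 0.1728]
orientation: [-0.001, -0.643, 0.766, 0.001]
wrist_force: [-1.0, 0.3, 0.3]
width: 0.0869
grip_force: 0.0
```

```bash
cat > k.py <<'E'
from h import *
np.set_printoptions(precision=4,suppress=True)
o=np.array([.555,-.0255,0]);d=np.array([.174,.985,0]);n=np.array([.985,-.174,0])
def cl(p): p=np.array(p)-o; return np.array([p@n,p@d,p[2]])*1000
E
python3 - <<'E'
from k import *
s=arm.read_state();print(s["tcp_pos"],cl(s["tcp_pos"]),s["wrist_force"])
w=grab("wrist"); cv2.imwrite("pics/w6.png",w["img"][:,:,::-1])
print("pred knob px",proj(w,o-.1217*d+[0,0,.132]))
# dark blob for knob near prediction
g=cv2.cvtColor(w["img"],cv2.COLOR_RGB2GRAY); m=(g<60).astype(np.uint8); c,l,st,ce=cv2.connectedComponentsWithStats(m)
for i in range(1,c):
    if st[i,4]>60: print(st[i],ce[i])
sd=grab("side"); print("knob side pred",proj(sd,o-.1217*d+[0,0,.132]))
E
```

```text
[ 0.5328 -0.146   0.1728] [  -0.9344 -122.5744  172.8477] [-0.9505  0.2993  0.3041]
pred knob px [258.3949 216.4306]
[ 410    0  102   30 1549] [460.1698  11.4061]
[229  21  51  24 158] [254.8165  32.557 ]
[491  31  14   9  78] [496.7949  35.2821]
[462  34  29  16 155] [477.      41.3548]
[ 454   45   58   48 1243] [491.716   66.8681]
[411  65  50  27 184] [421.2772  80.1685]
[323  69   8  43  62] [326.8387  88.6452]
[334  83  30  19 166] [342.994   93.7651]
[479  95  27   9 131] [490.9084  99.8244]
[    0   122   512   262 58545] [262.8678 306.2236]
[242 199  34  34 879] [258.6325 215.3527]
[239 307  39   2  77] [258.2468 307.4935]
knob side pred [269.0514 165.0047]
```

Knob blob found at (258.6, 215.4), within about 1 px of the prediction. I'll descend and pinch it.

{"op": "move_arm", "data": {
  "rows": [
    [[0.001, 0.001, -0.03], [0, 0, 0]],
    [[0.001, 0.001, -0.05], [0, 0, 0]],
    [[0.001, 0.001, -0.06], [0, 0, 0]],
    [[0.001, 0.001, -0.06], [0, 0, 0]]
  ]
}}

```text
time_s: 9.05
tcp_pos: [0.5343, -0.1429, 0.113]
orientation: [-0.001, -0.644, 0.765, 0.001]
wrist_force: [0.2, 0.7, 0.3]
width: 0.087
grip_force: 0.0
```

{"op": "move_arm", "data": {
  "rows": [
    [[0, 0, 0], [0, 0, 0]],
    [[0, 0, 0], [0, 0, 0]],
    [[0, 0, 0], [0, 0, 0]],
    [[0, 0, 0], [0, 0, 0]],
    [[0, 0, 0], [0, 0, 0]],
    [[0, 0, 0], [0, 0, 0]],
    [[0, 0, 0], [0, 0, 0]]
  ],
  "grip": 5,
  "squeeze": 12
}}

```text
time_s: 9.75
tcp_pos: [0.535, -0.1441, 0.1147]
orientation: [0.0, -0.644, 0.765, -0.0]
wrist_force: [-0.3, -0.0, 0.7]
width: 0.039
grip_force: 0.0
```

{"op": "move_arm", "data": {
  "rows": [
    [[0, 0, 0], [0, 0, 0]],
    [[0, 0, 0], [0, 0, 0]],
    [[0, 0, 0], [0, 0, 0]],
    [[0, 0, 0], [0, 0, 0]],
    [[0, 0, 0], [0, 0, 0]]
  ]
}}

```text
time_s: 10.25
tcp_pos: [0.5341, -0.144, 0.1145]
orientation: [-0.001, -0.644, 0.765, 0.001]
wrist_force: [-3.3, 1.1, 3.2]
width: 0.0251
grip_force: 12.0
```

```bash
python3 - <<'E'
from k import *
R=[];F=[];
for i in range(5):
    s=arm.read_state();R.append(cl(s["tcp_pos"]));F.append(s["wrist_force"]); f=arm.grab_frame("side")
print(np.mean(R,0),np.std(R,0),np.mean(F,0),"width",s["width"]); save(f,"sA.png")
E
```

```text
[   0.038  -120.3486  114.4483] [0.0209 0.0057 0.0105] [-4.3636  0.9532  3.3253] width 0.02484763667383225
```

{"op": "move_arm", "data": {
  "rows": [
    [[0.001, 0.01, 0.0015], [0, 0, 0]],
    [[0.0025, 0.0197, 0.0025], [0, 0, 0]],
    [[0.004, 0.0295, 0.0025], [0, 0, 0]],
    [[0.006, 0.0394, 0.001], [0, 0, 0]],
    [[0.007, 0.046, 0.0], [0, 0, 0]],
    [[0.0075, 0.0485, -0.0005], [0, 0, 0]],
    [[0.0075, 0.0485, -0.0005], [0, 0, 0]]
  ]
}}

```text
time_s: 11.2
tcp_pos: [0.5431, -0.0946, 0.1145]
orientation: [0.0, -0.644, 0.765, -0.0]
wrist_force: [-3.5, -0.1, 6.6]
width: 0.025
grip_force: 12.0
```

```bash
cat > m.py <<'E'
from k import *
import sys
R=[];F=[]
for i in range(4):
    s=arm.read_state();R.append(cl(s["tcp_pos"]));F.append(s["wrist_force"]); f=arm.grab_frame("side")
F=np.mean(F,0)
print(np.mean(R,0),"F n,d,z",F@n,F@d,F[2],"width",s["width"],s["time_s"]); save(f,sys.argv[1])
f["pose"]=np.array(f["pose"])
# jaw motion: sample image along lines parallel to the clamp axis, near edge of jaw/pad
g=f["img"].astype(float).mean(2).astype(np.float32)
ys=np.arange(-10,80,1.)
for x,h in((-15,50),(-20,30),(0,59)):
    P=np.array([proj(f,o+(x*n+y*d+np.array([0,0,h]))/1000*1 if 0 else o+x/1000*n+y/1000*d+np.array([0,0,h/1000])) for y in ys]).astype(np.float32)
    print(x,h,cv2.remap(g,P[None,:,0],P[None,:,1],cv2.INTER_LINEAR)[0][::2].astype(int))
E
python3 m.py sB.png
```

```text
[  0.3367 -70.361  114.589 ] F n,d,z -3.832423477638727 0.02739862587961753 6.3225630210139645 width 0.024977515819796063 11.35
-15 50 [208 218 207 232 161  90  78  76  79  73  63  52  51  50  48  49  50  43
  59 155 115  54  26  15  16  19  20  17  16  15  12  48  95 101 116 147
 131 124 127 130 131 133 134 136 139]
-20 30 [ 98  98  99 100 101  93  78  64  53  52  54  56  53  50  48  48  47  45
  56  85 127 136  88  48  20  16  15  16  22  55 128 173 176 154 123  92
  95  88  93 111 121 125 127 127 128]
0 59 [211 209 217 203 176 159 167 145 112  98  98  97  91  69  55  51  50  50
  50  47  42 120 196 121  51  48 113 122 135 171 162 143 146 156 159 159
 157 159 166 165 167 167 159 150 141]
```

```bash
cat > sh.py <<'E'
from k import *
import sys
f=grab("side")
def prof(name,x,h,ys):
    g=cv2.GaussianBlur(cv2.imread("pics/"+name,0).astype(np.float32),(3,3),0)
    P=np.array([proj(f,o+x/1000*n+y/1000*d+np.array([0,0,h/1000])) for y in ys]).astype(np.float32)
    return cv2.remap(g,P[None,:,0],P[None,:,1],cv2.INTER_LINEAR)[0]
L=[(x,h) for x in(-24,-20,-10,0) for h in(35,45,55,59)]
a0,a1=float(sys.argv[3]),float(sys.argv[4])   # y window of jaw in ref image
def shift(A,B):
    r=[]
    T=np.array([prof(A,x,h,np.arange(a0,a1,.5)) for x,h in L])
    for s in np.arange(-22,30,.25):
        Q=np.array([prof(B,x,h,np.arange(a0,a1,.5)+s) for x,h in L]); r.append((np.abs(T-Q).mean(),s))
    r.sort(); return r[:4]
print(shift(sys.argv[1],sys.argv[2]))
E
python3 sh.py side.png sA.png -8 25; python3 sh.py sA.png sB.png -8 25
```

```text
[(np.float32(5.2731094), np.float64(0.25)), (np.float32(5.467828), np.float64(0.5)), (np.float32(5.54829), np.float64(0.0)), (np.float32(5.863032), np.float64(-0.25))]
[(np.float32(5.0378695), np.float64(16.75)), (np.float32(5.295368), np.float64(16.5)), (np.float32(5.350222), np.float64(17.0)), (np.float32(5.9435797), np.float64(16.25))]
```

{"op": "move_arm", "data": {
  "rows": [
    [[-0.002, -0.01, 0.003], [0, 0, 0]],
    [[-0.0035, -0.0197, 0.004], [0, 0, 0]],
    [[-0.005, -0.0295, 0.004], [0, 0, 0]],
    [[-0.007, -0.0394, 0.003], [0, 0, 0]],
    [[-0.009, -0.0475, 0.001], [0, 0, 0]],
    [[-0.0095, -0.05, 0.001], [0, 0, 0]],
    [[-0.0095, -0.05, 0.001], [0, 0, 0]]
  ]
}}

```text
time_s: 12.2
tcp_pos: [0.5339, -0.1446, 0.1147]
orientation: [0.002, -0.643, 0.766, 0.0]
wrist_force: [2.8, 6.9, -5.9]
width: 0.025
grip_force: 12.0
```

{"op": "move_arm", "data": {
  "rows": [
    [[0.0015, 0.01, 0.0015], [0, 0, 0]],
    [[0.0035, 0.0197, 0.003], [0, 0, 0]],
    [[0.005, 0.0295, 0.003], [0, 0, 0]],
    [[0.007, 0.0394, 0.0015], [0, 0, 0]],
    [[0.0085, 0.0475, 0.0005], [0, 0, 0]],
    [[0.0085, 0.0495, 0.0], [0, 0, 0]],
    [[0.0085, 0.0495, 0.0], [0, 0, 0]]
  ]
}}

```text
time_s: 12.9
tcp_pos: [0.5427, -0.0956, 0.1162]
orientation: [0.001, -0.644, 0.765, -0.001]
wrist_force: [3.2, -1.2, 0.4]
width: 0.0251
grip_force: 12.0
```

```bash
python3 m.py sC.png|head -1;  python3 sh.py sB.png sC.png 8 42
```

```text
[  0.1325 -71.4978 116.2095] F n,d,z 3.8263123841276845 -0.9107874850116952 1.2577358958102955 width 0.024653581336706993 13.05
[(np.float32(15.973076), np.float64(14.5)), (np.float32(16.099901), np.float64(14.25)), (np.float32(16.389471), np.float64(14.75)), (np.float32(16.559643), np.float64(14.0))]
```

{"op": "move_arm", "data": {
  "rows": [
    [[-0.002, -0.01, 0.003], [0, 0, 0]],
    [[-0.0035, -0.0197, 0.004], [0, 0, 0]],
    [[-0.005, -0.0295, 0.004], [0, 0, 0]],
    [[-0.007, -0.0394, 0.003], [0, 0, 0]],
    [[-0.009, -0.0475, 0.001], [0, 0, 0]],
    [[-0.009, -0.0492, 0.0], [0, 0, 0]],
    [[-0.009, -0.0492, 0.0], [0, 0, 0]]
  ]
}}

```text
time_s: 13.85
tcp_pos: [0.5339, -0.1443, 0.1157]
orientation: [0.002, -0.643, 0.766, -0.0]
wrist_force: [4.8, 4.4, 2.9]
width: 0.0249
grip_force: 12.0
```

{"op": "move_arm", "data": {
  "rows": [
    [[0.0015, 0.01, 0.0015], [0, 0, 0]],
    [[0.0035, 0.0197, 0.003], [0, 0, 0]],
    [[0.0045, 0.025, 0.003], [0, 0, 0]],
    [[0.005, 0.03, 0.003], [0, 0, 0]],
    [[0.006, 0.035, 0.0025], [0, 0, 0]],
    [[0.007, 0.04, 0.0015], [0, 0, 0]],
    [[0.0078, 0.045, 0.0005], [0, 0, 0]],
    [[0.0085, 0.049, 0], [0, 0, 0]]
  ]
}}

```text
time_s: 14.65
tcp_pos: [0.5426, -0.0962, 0.1166]
orientation: [0.001, -0.644, 0.765, -0.002]
wrist_force: [5.9, -2.8, 3.9]
width: 0.025
grip_force: 12.0
```

```bash
python3 m.py sD.png|head -1;  python3 sh.py sC.png sD.png 24 56; echo jaw; python3 sh.py sC.png sD.png 22 38; echo pad; python3 sh.py sC.png sD.png 45 56
```

```text
[  0.104  -71.5943 116.4982] F n,d,z 5.222167027525505 -0.7291210670585774 5.074484198785765 width 0.02467367697280122 14.8
[(np.float32(9.390226), np.float64(13.5)), (np.float32(9.439444), np.float64(13.25)), (np.float32(9.61498), np.float64(13.75)), (np.float32(9.678146), np.float64(13.0))]
jaw
[(np.float32(6.5816045), np.float64(14.0)), (np.float32(6.701132), np.float64(13.75)), (np.float32(6.763781), np.float64(14.25)), (np.float32(7.028896), np.float64(13.5))]
pad
[(np.float32(8.621154), np.float64(13.25)), (np.float32(8.778146), np.float64(13.0)), (np.float32(8.824932), np.float64(13.5)), (np.float32(9.333811), np.float64(12.75))]
```

{"op": "move_arm", "data": {
  "rows": [
    [[-0.002, -0.01, 0.002], [0, 0, 0]],
    [[-0.0035, -0.0197, 0.003], [0, 0, 0]],
    [[-0.005, -0.0295, 0.003], [0, 0, 0]],
    [[-0.007, -0.0394, 0.002], [0, 0, 0]],
    [[-0.009, -0.0475, 0.0], [0, 0, 0]],
    [[-0.009, -0.0485, -0.001], [0, 0, 0]],
    [[-0.009, -0.0485, -0.001], [0, 0, 0]]
  ]
}}

```text
time_s: 15.7
tcp_pos: [0.534, -0.1439, 0.1154]
orientation: [0.002, -0.644, 0.765, -0.001]
wrist_force: [4.5, 4.1, 6.5]
width: 0.0247
grip_force: 12.0
```

```bash
python3 m.py sE.png|head -1; echo jaw; python3 sh.py sD.png sE.png 37 52; echo pad; python3 sh.py sD.png sE.png 59 70
```

```text
[  -0.1098 -120.1936  115.4474] F n,d,z 4.179316640961121 4.1222524383792605 5.57339408310777 width 0.02473087452125522 15.85
jaw
[(np.float32(1.9996517), np.float64(-0.25)), (np.float32(2.1092372), np.float64(0.0)), (np.float32(2.2398849), np.float64(-0.5)), (np.float32(2.6583302), np.float64(0.25))]
pad
[(np.float32(1.4379836), np.float64(0.0)), (np.float32(2.3691518), np.float64(-0.25)), (np.float32(2.4807994), np.float64(0.25)), (np.float32(3.9409034), np.float64(0.5))]
```

{"op": "move_arm", "data": {
  "rows": [
    [[0.0015, 0.008, 0.0015], [0, 0, 0]],
    [[0.003, 0.016, 0.003], [0, 0, 0]],
    [[0.0038, 0.02, 0.003], [0, 0, 0]],
    [[0.0042, 0.023, 0.003], [0, 0, 0]],
    [[0.0045, 0.024, 0.003], [0, 0, 0]],
    [[0.0045, 0.024, 0.003], [0, 0, 0]]
  ]
}}

```text
time_s: 16.6
tcp_pos: [0.538, -0.1212, 0.1184]
orientation: [0.001, -0.644, 0.765, -0.002]
wrist_force: [6.3, -3.6, 4.7]
width: 0.025
grip_force: 12.0
```

```bash
python3 m.py sF.png|head -1; echo jaw; python3 sh.py sD.png sF.png 37 52; echo pad; python3 sh.py sD.png sF.png 59 70
```

```text
[ -0.059  -97.2861 118.4016] F n,d,z 5.853009920842542 -2.359742811063845 4.894952586148521 width 0.024916309111973962 16.75
jaw
[(np.float32(10.817313), np.float64(4.0)), (np.float32(10.831679), np.float64(3.75)), (np.float32(10.8577585), np.float64(4.25)), (np.float32(10.888132), np.float64(3.5))]
pad
[(np.float32(2.7948186), np.float64(0.0)), (np.float32(3.736437), np.float64(0.25)), (np.float32(4.0947285), np.float64(-0.25)), (np.float32(5.0713086), np.float64(0.5))]
```

{"op": "move_arm", "data": {
  "rows": [
    [[0.0004, 0.0025, 0], [0, 0, 0]],
    [[0.0009, 0.005, -0.0002], [0, 0, 0]],
    [[0.0013, 0.0074, -0.0003], [0, 0, 0]],
    [[0.0013, 0.0074, -0.0003], [0, 0, 0]]
  ]
}}

```text
time_s: 17.3
tcp_pos: [0.5394, -0.1139, 0.1183]
orientation: [0.001, -0.644, 0.765, -0.002]
wrist_force: [5.4, -2.7, 6.0]
width: 0.0249
grip_force: 12.0
```

```bash
python3 m.py sG.png|head -1; echo jaw; python3 sh.py sD.png sG.png 37 52; echo pad; python3 sh.py sD.png sG.png 59 70
python3 - <<'E'
import cv2,numpy as np
def c(n): return cv2.resize(cv2.imread("pics/"+n)[193:235,195:249],(400,300)[:2],interpolation=cv2.INTER_CUBIC)
cv2.imwrite("pics/fin.png",np.vstack([np.hstack([c("sC.png"),c("sD.png")]),np.hstack([c("sF.png"),c("sG.png")])]))
E
```

```text
[ -0.0063 -89.8203 118.3161] F n,d,z 5.546175765965787 -2.395966026521303 5.427421614610772 width 0.02477993373214272 17.45
jaw
[(np.float32(16.499487), np.float64(6.0)), (np.float32(16.539246), np.float64(6.25)), (np.float32(16.54618), np.float64(5.75)), (np.float32(16.55739), np.float64(5.5))]
pad
[(np.float32(3.5080712), np.float64(0.0)), (np.float32(4.4479647), np.float64(0.25)), (np.float32(4.720326), np.float64(-0.25)), (np.float32(5.709518), np.float64(0.5))]
```

View pics/fin.png

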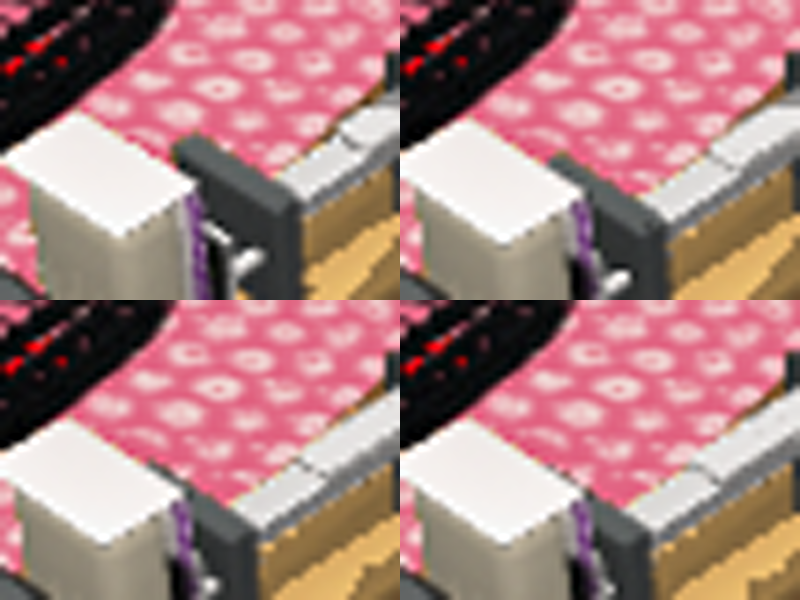

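C (free) shows the gap open. In D the box has been pushed home. In F and G only the jaw advances, and the box stays still. I'll refine the jaw travel by subpixel matching plus the initial absolute opening.

```bash
python3 - <<'E'
from k import *
f=grab("side"); sc=grab("scene")
U=8
def up(nm): return cv2.resize(cv2.imread("pics/"+nm)[170:260,170:300],None,fx=U,fy=U,interpolation=cv2.INTER_CUBIC)
# rod/jaw tops: template in sD around jaw right part + rod start
def loc(A,B,x0,y0,x1,y1):
    a=up(A)[int((y0-170)*U):int((y1-170)*U),int((x0-170)*U):int((x1-170)*U)]
    r=cv2.matchTemplate(up(B),a,cv2.TM_CCOEFF_NORMED); _,v,_,p=cv2.minMaxLoc(r)
    return np.array([p[0]/U+170-x0,p[1]/U+170-y0]),v
def mm(px,y): # pixel displacement -> mm along d, at jaw top
    P=proj(f,o+y/1000*d-.01*n+[0,0,.06]); Q=proj(f,o+(y+1)/1000*d-.01*n+[0,0,.06]); e=Q-P
    return px@e/(e@e), (px[0]*e[1]-px[1]*e[0])/np.linalg.norm(e)
x0,y0=195+225/7.4,193+165/7.14; x1,y1=195+285/7.4,193+265/7.14
for B in("sA.png","sB.png","sC.png","sE.png","sF.png","sG.png"):
    p,v=loc("sD.png",B,x0,y0,x1,y1); print(B,p,round(float(v),3),mm(p,40))
S=lambda u,v:ray(sc,170+u/5-.4,140+v/5-.4); D=lambda u,v:ray(f,170+u/5-.4,150+v/5-.4)
for nm,a,b in(("padfar",(278,246),(258,312)),("padnearbottom",(314,376),(330,420)),("fixfar",(100,288),(122,397)),("fixnear",(130,366),(193,447))):
    print(nm,cl(tri([S(*a),D(*b)])))
E
```

```text
sA.png [14.0946 -9.4842] 0.887 (np.float64(-44.02359907542833), np.float64(-0.1220578876152887))
sB.png [ 8.9696 -5.9842] 0.904 (np.float64(-27.942423576277726), np.float64(-0.034834166352004425))
sC.png [ 4.5946 -3.2342] 0.966 (np.float64(-14.554950259942933), np.float64(-0.1586198895186776))
sE.png [ 0.0946 -0.2342] 0.996 (np.float64(-0.539619701593392), np.float64(-0.1430316681771705))
sF.png [-1.4054  0.7658] 0.962 (np.float64(4.132157151189787), np.float64(-0.13783559439666823))
sG.png [-2.2804  1.3908] 0.962 (np.float64(6.916995941384013), np.float64(-0.10006931676809055))
padfar [27.3009 17.2041 54.5457]
padnearbottom [-18.4089  16.1344  12.0133]
fixfar [ 23.1095 102.8824  59.6753]
fixnear [-23.0412 100.8384  54.8932]
```

```bash
python3 m.py sH.png|head -1; python3 sh.py sG.png sH.png 37 52; python3 -c "
from cell import arm
print(arm.finish_job())"
```

```text
[  0.0024 -89.9106 118.3229] F n,d,z 4.947991341778348 -2.557168200312632 5.488865467535089 width 0.02476125110958859 17.85
[(np.float32(0.26301983), np.float64(0.0)), (np.float32(1.498255), np.float64(-0.25)), (np.float32(1.5011972), np.float64(0.25)), (np.float32(2.9098725), np.float64(0.5))]
the job is handed in; nothing more can be done
None
```

I handed the job in at about 18 s, with the box upright against the fixed jaw, the trigger still held, and the candle and stamp never touched; the pad is pushed in by an estimated 7–10 mm of its 16 mm, worked out from how far the jaw moved because the box hid the pad.

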